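# Set the large variable transformer to the marked voltage

### The arm

A 7-joint arm with a two-finger parallel gripper is mounted at the origin on the work surface. World frame = base frame: x ahead of the robot, y to its left, z up, the work surface at z = 0. Lengths are in m, angles in rad, forces in N, time in s.
With the tool pointing down it reaches from about 0.425 to 0.875 m from the base axis. Payload 4.7 kg.
Tool frame: the origin (TCP) lies midway between the tips of the shut fingers; the grasp point (between the pads) lies ctrl.grasp_offset behind it (ctrl.grasp_offset is the distance from the TCP to the grasp point, in m); z points along the fingers, y is the line along which they close (so a half turn about z gives the same grasp; the last joint's range is limited). The gripper opens to 87 mm and grips with 3 to 60 N. Pads are 19 mm wide; open, the fingers measure 117 mm over their backs; the gripper's body (75 mm by 190 mm) begins 51 mm behind the grasp point.
Start: joints at [1.123, 0.321, -0.07, 1.45, 0.023, 1.371, -0.057], TCP at [0.29, -0.582, 0.223] pointing down, gripper open.
Joint ranges: [-2.86, 2.86], [-0.3, 2.09], [-1.38, 1.24], [0.06, 2.45], [-1.56, 4.7], [0.09, 2.05], [-2.69, 2.69]. Speed limits (rad/s): [2.57, 2.57, 3.14, 3.14, 3.14, 3.14, 3.14].

### API

Orientations are given as a rotation vector (axis times angle).
In Python, from bench import ctrl gives the robot as it stands. The module is installed in compiled form; this text tells all that it offers.
- The arm moves only by the tool jog_arm, never from a script. Its argument "moves" is one flat list of numbers, 7 for each row, row after row: the shift along the tool's x, y, z in units of 30 cm (1.0 is 30 cm), then the turn, a rotation vector about the tool's x, y, z in units of 60 degrees (1.0 is 60 degrees), then the gripper's target within -1 to 1 (fully open at 1, half-way at 0, shut at -1). In form: [x, y, z, wx, wy, wz, fingers, x, y, z, wx, wy, wz, fingers, ...]. A call has exactly 8 rows; each row is the pose to reach, as a shift and turn from the pose commanded when the call began, along the tool's axes at that moment; what a row does not reach only later rows make up. A row lasts 1/8 s, in which the tool goes at most 62.5 mm and 10.7 degrees, less where a joint would pass 70% of its speed; a pose out of reach is approached as far as the arm can. A call with a number of a shift or a turn outside -1 to 1 is refused whole. A call with a gripper value outside its range is refused whole. The fingers move at their own pace and stop on an object; "newtons" is the grip in N (left out, the last holds). Time passes only in rows, so rows that repeat a pose let the fingers close, or fill a call up. It gives the time, the measured TCP pose, the force, the opening and the grip force at its end, in the units of the state.
- ctrl.get_state(): the state, without advancing time (a new reading comes with each control period).
- ctrl.get_image(name): name is "scene" or "top"; returns a dict with "pixels" (400x640x3 uint8, red, green, blue), "fx", "fy", "cx", "cy" (pixels), "xyz" and "rotation" of the camera in the world. Camera axes: x right, y up, looking along -z (the intrinsics and any distortion apply to the point x, -y, -z); pixel columns grow to the right and rows downward; lengths in m; the calibration is good to about 2 mm. A picture is of the moment at which its call begins. There is no depth.
- ctrl.close_job(): hands the job in; it is judged then, once.
The state is a dict: "time": time; "joint_positions": joint angles; "qd": joint speeds; "joint_torque": joint torques, N m; "position": TCP position; "tool_rot": TCP orientation; "ft_force": force on the tool from outside, world axes, zero at the start; "torque": the same for the moment, N m; "grip_width": opening from 0.0 (shut) to 1.0 (fully open); "grip_force": force on a finger pad.
Only numpy, scipy, OpenCV 4.12 (cv2) and the standard library are available. Lean on these libraries where they do the work, as an engineer would, in place of code of your own. Each camera call takes 0.05 s, during which the arm holds its last target. There are 200 camera calls.

### The job

Two drum-shaped variable transformers stand on the electronics bench. Turn the knob on top of the larger one clockwise until its pointer points at the metal tab clipped to the rim of its dial, then let go. Leave the knob of the smaller transformer as it is.

Things in the scene. Friction and masses are not known exactly. Their poses are not given: they have to be found in the camera images.
- large_grip (a point): On the axis of the large transformer's knob, 34 mm above its dial: grip here. Fixed grey drum, 150 mm across, white dial on top 130 mm above the bench. Knob: black bar grip 56 mm long, 14 mm wide, top 46 mm above the dial, on a round metal skirt 80 mm across, 10 mm high. x runs along the bar to the pointer and turns with the knob, z is up (the knob's axis). Light friction, 0.05 N m; stays where left.
- large_pointer (a point): Outer end of the large knob's pointer, a black tongue 10 mm wide beyond the metal skirt, at the bar's end that carries a white line on top: 55 mm from the knob's axis, in line with the bar, 6 mm above the dial. Turns with the knob (300 degrees between stops). At the start it is 25 to 75 degrees short of the tab; clockwise from above leads to it.
- large_mark (a point): Inner end of the steel tab clipped on the rim of the large dial (14 mm wide, 23 mm long, top 7 mm above the dial): 55 mm from the knob's axis, 6 mm above the dial; x points radially outward. Fixed. When the knob is set right, large_pointer lies at this point.
- small_pointer (a point): Outer end of the pointer of the small transformer's knob, 36 mm from that knob's axis and 101 mm above the bench. The small transformer is alike but 99 mm across and 95 mm tall, with a tab of its own; its knob is to stay as it is.

How it is judged:
By the outcome, as a careful person would: the job done as asked, in the order asked, and still so for the second after the job is handed in, with the robot touching nothing.
It also fails if it takes over 32 s, if anything falls off the work surface, if the arm or the gripper's body presses on something with over 40 N, if the wrist force passes 120 N, or if a joint passes its speed limit or range.

## Working session

There is one attempt and no reset: what is moved stays moved. The work goes in short steps, Python scripts to look and compute and a tool call to move; the robot and the scene stay as the last step left them, time stands still between calls to the robot, and variables do not carry over. Pictures are saved under pics/ and viewed, at most 10 in all, crops included, and the job is handed in when it is done.

Besides the shell and the picture viewer there is one more tool, called after "Call:" by a JSON object that holds its "fn" and its "kwargs", one argument or row to a line. jog_arm: Moves the arm, as the interface text tells. Its arguments: {"type":"object","properties":{"moves":{"type":"array"},"newtons":{"type":"number"}},"required":["moves"]}

```bash
mkdir -p pics; python3 - <<'E'
from bench import ctrl
import cv2,pickle
for n in("scene","top"):
    d=ctrl.get_image(n); cv2.imwrite(f"pics/{n}0.png",d["pixels"][:,:,::-1]); pickle.dump(d,open(n+"0.pkl","wb"))
    print({k:v for k,v in d.items() if k!="pixels"})
print(ctrl.get_state(),ctrl.grasp_offset)
E
```

```text
{'fx': 493.6101935014048, 'fy': 493.6101935014048, 'cx': 324.8899477647776, 'cy': 194.39796066744728, 'xyz': array([0.86299863, 0.55290319, 0.92198087]), 'rotation': array([0.26466388, 0.88284051, 2.45661097])}
{'fx': 411.86976788932736, 'fy': 411.86976788932736, 'cx': 319.7290821976133, 'cy': 194.81750662830223, 'xyz': array([ 0.3769152 , -0.00230389,  0.92631453]), 'rotation': array([ 0.15589379, -0.14396757, -1.54052255])}
{'time': 0.1, 'joint_positions': array([ 1.12310809,  0.32173483, -0.07008739,  1.45156535,  0.0225865 ,
        1.3707824 , -0.05689156]), 'qd': array([ 0.00087833, -0.00234445, -0.00016141, -0.00332915, -0.00033821,
       -0.00099888, -0.00060076]), 'joint_torque': array([-2.00592845e-04, -4.92574382e+01, -4.05581295e-01, -3.13397670e+01,
       -6.39348105e-02,  3.95801570e-02,  9.38868311e-05]), 'position': array([ 0.28934903, -0.58149208,  0.22157381]), 'tool_rot': array([-3.05661383e+00, -7.18627945e-01,  7.32236010e-04]), 'ft_force': array([0.88766767, 0.33112641, 0.42272774]), 'torque': array([ 0.01599441,  0.04278373, -0.01388691]), 'grip_force': 0.0, 'grip_width': 0.9960307207476853} 0.0187
```

View pics/scene0.png

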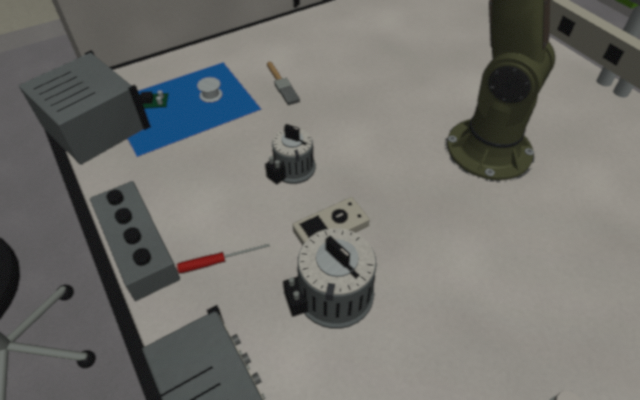

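View pics/top0.png

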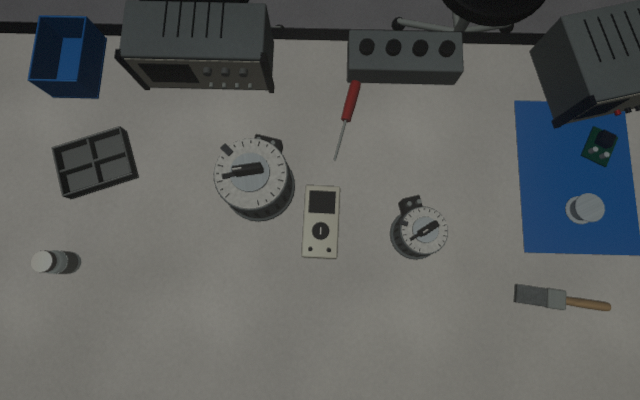

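The scene camera shows the large drum's dial centred near (336,262). In the top camera its dial is near (251,171), the pointer faces left near (223,177), and the tab may be at (227,150). Next I enlarge that area.

```bash
cat > h.py <<'E'
import numpy as np,pickle,cv2
from scipy.spatial.transform import Rotation as R
def ray(d,u,v,z):
    r=R.from_rotvec(d["rotation"]).apply([(u-d["cx"])/d["fx"],-(v-d["cy"])/d["fy"],-1])
    return d["xyz"]+r*(z-d["xyz"][2])/r[2]
def proj(d,p):
    q=R.from_rotvec(d["rotation"]).inv().apply(np.array(p)-d["xyz"]); return d["cx"]-d["fx"]*q[0]/q[2], d["cy"]+d["fy"]*q[1]/q[2]
def load(n): return pickle.load(open(n+".pkl","rb"))
E
python3 - <<'E'
from h import *
d=load("top0");s=load("scene0")
a=cv2.resize(d["pixels"][125:225,200:305,::-1],None,fx=5.6,fy=5.6,interpolation=3)[:560,:400*2]
b=cv2.resize(s["pixels"][220:330,280:390,::-1],None,fx=5,fy=5,interpolation=3)
cv2.imwrite("pics/c.png",a);cv2.imwrite("pics/cs.png",b)
print(ray(d,251,171,.13),ray(s,336,262,.13),ray(d,223,177,.136),ray(d,229,152,.136))
E
```

```text
[0.57627802 0.14400029 0.13      ] [0.57880918 0.14892788 0.13      ] [0.56124527 0.19749426 0.136     ] [0.61275932 0.18911027 0.136     ]
```

View pics/c.png

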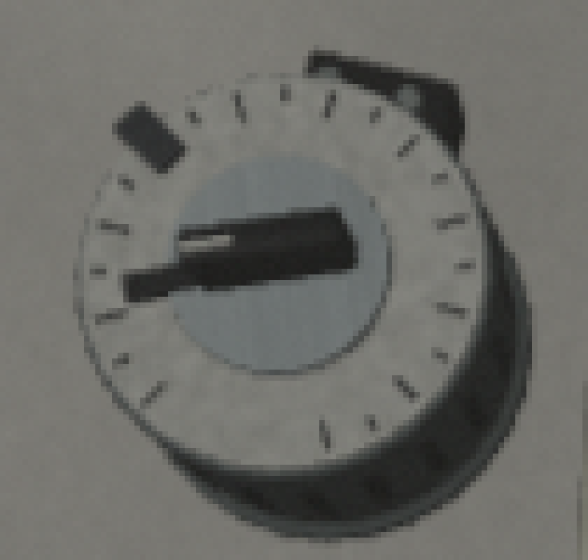

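View pics/cs.png

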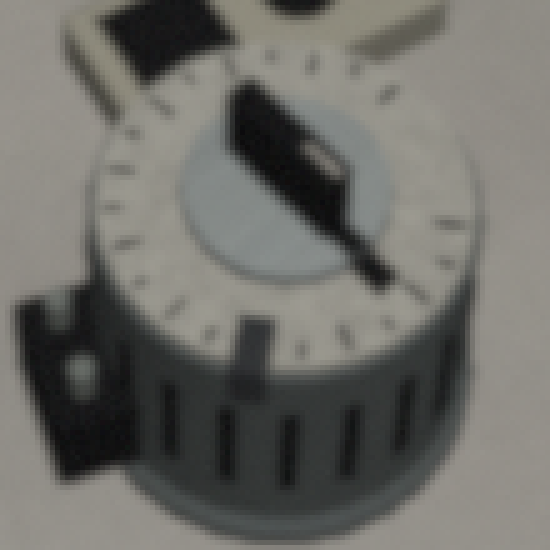

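The top crop shows the pointer end at crop (124,288), the tab's inner end at (173,163) and the skirt centre at (281,264). In the scene crop the pointer end is at (383,282), the tab's inner end at (258,320) and the skirt spans x 180 to 392.

```bash
python3 - <<'E'
from h import *
d=load("top0");s=load("scene0")
T=lambda x,y,z:ray(d,200+(x+.5)/5.6-.5,125+(y+.5)/5.6-.5,z)
S=lambda x,y,z:ray(s,280+(x+.5)/5-.5,220+(y+.5)/5-.5,z)
for f,pts in((T,[(281,264,.14),(283,270,.13),(124,288,.136),(173,163,.137)]),(S,[(286,188,.14),(287,206,.13),(383,282,.136),(258,320,.137)])):
    P=[f(*p) for p in pts]; c=P[0]; print(np.round(P,4).tolist())
    for p in P[2:]: v=(p-c)[:2]; print(np.hypot(*v),np.degrees(np.arctan2(v[1],v[0])))
from bench import ctrl
st=ctrl.get_state(); print(R.from_rotvec(st["tool_rot"]).as_matrix().round(4))
E
```

```text
[[0.5722, 0.1445, 0.14], [0.5725, 0.1455, 0.13], [0.5632, 0.2001, 0.136], [0.609, 0.1857, 0.137]]
0.05636917026364682 99.24815884343501
0.05521186467110837 48.216257700324086
[[0.5755, 0.146, 0.14], [0.5758, 0.1477, 0.13], [0.5656, 0.1962, 0.136], [0.6131, 0.1862, 0.137]]
0.05119723747039212 101.14194318838553
0.05501894043346887 46.86981801290847
[[ 8.952e-01  4.456e-01 -8.000e-04]
 [ 4.456e-01 -8.952e-01  1.500e-03]
 [-1.000e-04 -1.700e-03 -1.000e+00]]
```

Call:
{"fn": "jog_arm", "kwargs": {
  "moves": [0.967,-0.873,-0.05,0,0,-0.61,1,0.967,-0.873,-0.05,0,0,-0.61,1,0.967,-0.873,-0.05,0,0,-0.61,1,0.967,-0.873,-0.05,0,0,-0.61,1,0.967,-0.873,-0.05,0,0,-0.61,1,0.967,-0.873,-0.05,0,0,-0.61,1,0.967,-0.873,-0.05,0,0,-0.61,1,0.967,-0.873,-0.05,0,0,-0.61,1]
}}

```text
time: 1.1
position: [0.4327, -0.2176, 0.2375]
tool_rot: [2.676, 1.646, -0.001]
ft_force: [-0.1, -0.9, -0.2]
grip_width: 1.002
grip_force: 0.0
```

```bash
cat > g.py <<'E'
import sys
from h import *
from bench import ctrl
# target x y z yaw -> units
x,y,z,yaw=map(float,sys.argv[1:5])
s=ctrl.get_state(); M=R.from_rotvec(s["tool_rot"]); G=R.from_euler("ZX",[yaw,180],degrees=True)
print(s["time"],s["position"].round(4),np.degrees(np.arctan2(*M.as_matrix()[1::-1,0])).round(2),s["ft_force"].round(1),s["torque"].round(2),s["grip_width"],s["grip_force"],s["joint_positions"].round(2))
print((M.inv().apply(np.array([x,y,z])-s["position"])/.3).round(4),((M.inv()*G).as_rotvec(degrees=True)/60).round(4))
E
python3 g.py .574 .1455 .215 99.7
```

```text
1.1 [ 0.4327 -0.2176  0.2375] 63.19 [-0.1 -0.9 -0.2] [-0.06 -0.01  0.02] 1.0018238282870566 0.0 [ 0.83 -0.03 -0.41  1.81 -0.01  1.35 -0.05]
[ 1.2928 -0.1256  0.074 ] [-2.000e-04  6.000e-04 -6.085e-01]
```

Call:
{"fn": "jog_arm", "kwargs": {
  "moves": [0.97,-0.094,0.04,0,0,-0.61,1,0.97,-0.094,0.04,0,0,-0.61,1,0.97,-0.094,0.04,0,0,-0.61,1,0.97,-0.094,0.04,0,0,-0.61,1,0.97,-0.094,0.04,0,0,-0.61,1,0.97,-0.094,0.04,0,0,-0.61,1,0.97,-0.094,0.04,0,0,-0.61,1,0.97,-0.094,0.04,0,0,-0.61,1]
}}

```text
time: 2.1
position: [0.5393, 0.0511, 0.2252]
tool_rot: [2.031, 2.396, -0.002]
ft_force: [-0.0, -0.7, 0.0]
grip_width: 0.999
grip_force: 0.0
```

```bash
python3 g.py .574 .1455 .20 99.7
```

```text
2.1 [0.5393 0.0511 0.2252] 99.41 [-0.  -0.7  0. ] [ 0.01 -0.08 -0.  ] 0.9990181687816322 0.0 [ 0.5   0.14 -0.7   1.7   0.09  1.34 -0.05]
[0.2917 0.1655 0.0837] [-0.0007  0.0009 -0.0048]
```

Call:
{"fn": "jog_arm", "kwargs": {
  "moves": [0.292,0.165,0.06,0,0,-0.005,1,0.292,0.165,0.06,0,0,-0.005,1,0.292,0.165,0.06,0,0,-0.005,1,0.292,0.165,0.12,0,0,-0.005,1,0.292,0.165,0.18,0,0,-0.005,1,0.292,0.165,0.22,0,0,-0.005,1,0.292,0.165,0.255,0,0,-0.005,1,0.292,0.165,0.255,0,0,-0.005,1]
}}

```text
time: 3.1
position: [0.5729, 0.1482, 0.1481]
tool_rot: [-2.02, -2.405, 0.002]
ft_force: [-0.3, 0.0, 0.5]
grip_width: 1.0
grip_force: 0.0
```

```bash
python3 g.py .574 .1455 .1465 99.7; python3 - <<'E'
from h import *
from bench import ctrl
d=ctrl.get_image("top");s=ctrl.get_image("scene")
a=cv2.resize(d["pixels"][120:230,195:305,::-1],None,fx=3.6,fy=3.6,interpolation=3)
b=cv2.resize(s["pixels"][220:330,280:390,::-1],None,fx=3.6,fy=3.6,interpolation=3)
cv2.imwrite("pics/c2.png",np.hstack([a,b]))
E
```

```text
3.1 [0.5729 0.1482 0.1481] 99.95 [-0.3  0.   0.5] [ 0.07 -0.09 -0.02] 1.0004908427125825 0.0 [ 0.32  0.33 -0.75  1.67  0.24  1.23 -0.3 ]
[-0.0096  0.0022  0.0052] [-0.0015  0.0001  0.0041]
```

View pics/c2.png

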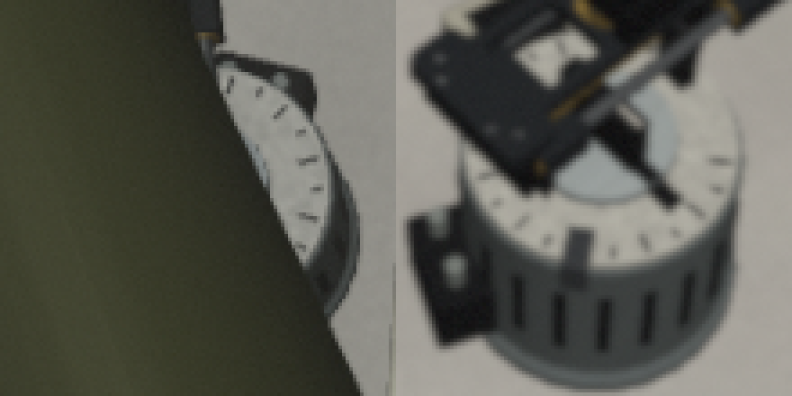

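The right half shows the fingers straddling the bar, with the pointer end near (672,200) and the tab near (580,235). I close gently.

Call:
{"fn": "jog_arm", "kwargs": {
  "moves": [-0.009,0.002,0.003,0,0,0,0,-0.009,0.002,0.003,0,0,0,-0.4,-0.009,0.002,0.003,0,0,0,-1,-0.009,0.002,0.003,0,0,0,-1,-0.009,0.002,0.003,0,0,0,-1,-0.009,0.002,0.003,0,0,0,-1,-0.009,0.002,0.003,0,0,0,-1,-0.009,0.002,0.003,0,0,0,-1],
  "newtons": 15
}}

```text
time: 4.2
position: [0.5744, 0.1461, 0.1481]
tool_rot: [-2.02, -2.406, 0.0]
ft_force: [-1.1, 0.0, -0.6]
grip_width: 0.166
grip_force: 3.0
```

```bash
python3 g.py .574 .1455 .1465 47.6; python3 - <<'E'
from h import *
from bench import ctrl
s=ctrl.get_image("scene");pickle.dump(s,open("scene1.pkl","wb"))
cv2.imwrite("pics/c3.png",cv2.resize(s["pixels"][240:310,300:390,::-1],None,fx=8,fy=8,interpolation=3))
E
```

```text
4.2 [0.5744 0.1461 0.1481] 99.96 [-1.1  0.  -0.6] [-0.19  0.78  0.  ] 0.16588556477244754 2.9966133760171942 [ 0.33  0.33 -0.74  1.67  0.24  1.23 -0.3 ]
[-0.0016 -0.0017  0.0053] [-1.000e-04  2.000e-04  8.727e-01]
```

View pics/c3.png

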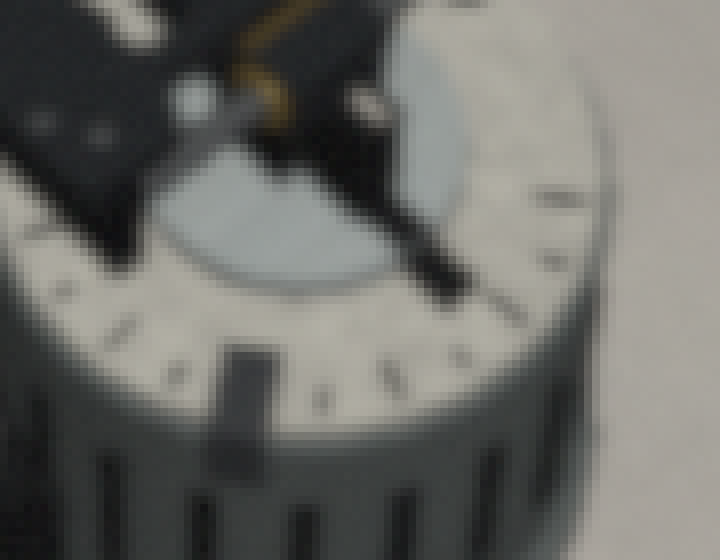

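The scene crop shows the bar gripped, with the pointer end at crop (455,290) and the tab's inner end at (250,350). I turn clockwise now.

Call:
{"fn": "jog_arm", "kwargs": {
  "moves": [0,0,0,0,0,0,-1,0,0,0,0,0,0.12,-1,0,0,0,0,0,0.26,-1,0,0,0,0,0,0.4,-1,0,0,0,0,0,0.54,-1,0,0,0,0,0,0.68,-1,0,0,0,0,0,0.8,-1,0,0,0,0,0,0.86,-1],
  "newtons": 20
}}

```text
time: 5.25
position: [0.5746, 0.1458, 0.1481]
tool_rot: [2.867, 1.283, -0.0]
ft_force: [0.5, -0.8, 1.6]
grip_width: 0.163
grip_force: 20.0
```

Call:
{"fn": "jog_arm", "kwargs": {
  "moves": [0,0,0,0,0,0.01,-1,0,0,0,0,0,0.01,-1,0,0,0,0,0,0.01,-1,0,0,0,0,0,0.01,-1,0,0,0,0,0,0.01,-1,0,0,0,0,0,0.01,-1,0,0,0,0,0,0.01,-1,0,0,0,0,0,0.01,-1]
}}

```text
time: 6.25
position: [0.5746, 0.1458, 0.1481]
tool_rot: [2.872, 1.271, -0.0]
ft_force: [0.3, -1.9, -0.0]
grip_width: 0.16
grip_force: 20.0
```

```bash
python3 g.py .574 .1455 .1465 47.6; python3 - <<'E'
from h import *
from bench import ctrl
s=ctrl.get_image("scene");pickle.dump(s,open("scene2.pkl","wb"))
cv2.imwrite("pics/c4.png",cv2.resize(s["pixels"][240:310,300:390,::-1],None,fx=8,fy=8,interpolation=3))
E
```

```text
6.25 [0.5746 0.1458 0.1481] 47.75 [ 0.3 -1.9 -0. ] [-0.5  -0.05  0.02] 0.15990680052939876 19.999983937013894 [ 0.22  0.3  -0.6   1.68  0.18  1.22 -1.17]
[-0.002  -0.0007  0.0053] [0.0003 0.0002 0.0025]
```

View pics/c4.png

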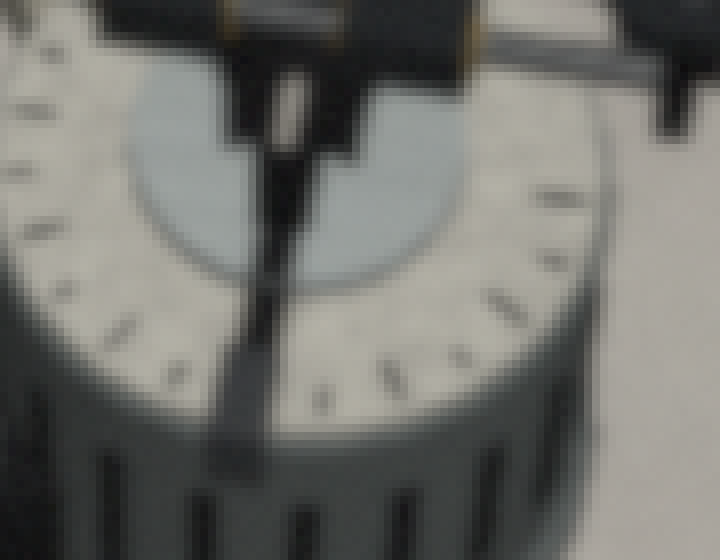

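The pointer has nearly reached the tab. Its end is centred near crop x≈262 and the tab's inner end near x≈250, so it looks a degree or two short. I check this numerically.

```bash
python3 - <<'E'
from h import *
s=load("scene2"); g=cv2.cvtColor(s["pixels"],cv2.COLOR_RGB2GRAY).astype(float)
C=np.array([.5746,.1458])
def mid(d,v,z,u0,u1):
    r=g[v,u0:u1]; hi=max(r[0],r[-1]); lo=r.min(); th=(hi+lo)/2
    k=np.where(r<th)[0]; a,b=k[0],k[-1]
    l=a-1+(r[a-1]-th)/(r[a-1]-r[a]); q=b+(r[b]-th)/(r[b]-r[b+1]) if 0 else b+(th-r[b])/(r[b+1]-r[b])
    m=u0+(l+q)/2; p=ray(s,m,v,z); w=p[:2]-C
    return round(m,2),round(q-l,2),round(np.hypot(*w),4),round(np.degrees(np.arctan2(w[1],w[0])),2)
for v in range(274,298):
    print(v,g[v,323:341].astype(int),mid(s,v,.136 if v<283 else .137,323,341))
E
```

```text
274 [167 161 149 138 129 124 120 109  85  60  51  49  70 105 133 144 147 147] (np.float64(333.07), np.float64(6.07), np.float64(0.0351), np.float64(45.27))
275 [169 168 165 159 149 139 126 104  76  54  54  57  73 100 122 131 133 133] (np.float64(333.09), np.float64(6.86), np.float64(0.0371), np.float64(46.0))
276 [169 170 171 169 165 159 145 115  74  46  43  50  70  98 118 126 132 136] (np.float64(333.31), np.float64(6.18), np.float64(0.0391), np.float64(47.19))
277 [168 170 170 170 170 167 152 117  72  37  32  46  77 112 133 143 149 156] (np.float64(333.02), np.float64(5.28), np.float64(0.0413), np.float64(46.99))
278 [169 170 171 169 170 165 147 109  64  36  29  51  89 129 150 159 165 168] (np.float64(332.74), np.float64(5.03), np.float64(0.0434), np.float64(46.83))
279 [171 170 167 167 166 161 139 100  59  34  30  59 101 140 160 167 171 173] (np.float64(332.49), np.float64(5.05), np.float64(0.0455), np.float64(46.76))
280 [170 169 166 164 163 157 131  89  51  31  36  70 113 148 165 172 174 177] (np.float64(332.22), np.float64(5.15), np.float64(0.0476), np.float64(46.65))
281 [171 
[... 1883 characters left out ...]
 57  58  60  62  72  97 125 140 147 147 147 146 146] (np.float64(327.97), np.float64(10.38), np.float64(0.0755), np.float64(44.92))
294 [ 75  74  65  56  51  52  53  54  56  66  86 105 116 120 122 120 119 120] (np.float64(327.87), np.float64(10.21), np.float64(0.0775), np.float64(45.12))
295 [64 62 55 46 44 43 45 47 49 58 74 89 95 97 96 97 96 97] (np.float64(327.78), np.float64(9.93), np.float64(0.0794), np.float64(45.33))
296 [59 58 50 43 40 39 42 41 42 51 64 73 77 80 81 81 81 81] (np.float64(327.82), np.float64(9.74), np.float64(0.0813), np.float64(45.68))
297 [58 56 50 44 40 39 39 39 41 47 55 64 68 69 69 70 69 69] (np.float64(328.6), np.float64(8.54), np.float64(0.0829), np.float64(46.9))
```

The numbers put the pointer about 0.4° short of the tab's centreline. I nudge it, then open and lift straight up.

Call:
{"fn": "jog_arm", "kwargs": {
  "moves": [0,0,0,0,0,0.007,-1,0,0,0,0,0,0.007,-1,0,0,0,0,0,0.007,-1,0,0,0,0,0,0.007,1,0,0,0,0,0,0.007,1,0,0,0,0,0,0.007,1,0,0,0,0,0,0.007,1,0,0,0,0,0,0.007,1]
}}

```text
time: 7.3
position: [0.5744, 0.1462, 0.1481]
tool_rot: [-2.877, -1.261, 0.0]
ft_force: [0.4, -0.4, 0.1]
grip_width: 0.64
grip_force: 0.0
```

Call:
{"fn": "jog_arm", "kwargs": {
  "moves": [0,0,-0.05,0,0,0,1,0,0,-0.1,0,0,0,1,0,0,-0.2,0,0,0,1,0,0,-0.3,0,0,0,1,0,0,-0.4,0,0,0,1,0,0,-0.4,0,0,0,1,0,0,-0.4,0,0,0,1,0,0,-0.4,0,0,0,1]
}}

```text
time: 8.3
position: [0.5739, 0.1459, 0.2671]
tool_rot: [-2.877, -1.261, 0.003]
ft_force: [-0.8, -0.3, -0.2]
grip_width: 1.001
grip_force: 0.0
```

Call:
{"fn": "jog_arm", "kwargs": {
  "moves": [-0.4,0.4,0,0,0,0,1,-0.7,0.6,0,0,0,0,1,-0.7,0.6,0,0,0,0,1,-0.7,0.6,0,0,0,0,1,-0.7,0.6,0,0,0,0,1,-0.7,0.6,0,0,0,0,1,-0.7,0.6,0,0,0,0,1,-0.7,0.6,0,0,0,0,1]
}}

```text
time: 9.3
position: [0.5648, -0.1279, 0.2681]
tool_rot: [-2.875, -1.266, -0.0]
ft_force: [-0.1, -0.4, 0.6]
grip_width: 1.001
grip_force: 0.0
```

```bash
python3 g.py .574 .1455 .1465 47.6; python3 - <<'E'
from h import *
from bench import ctrl
s=ctrl.get_image("scene");pickle.dump(s,open("scene3.pkl","wb"))
d=ctrl.get_image("top");pickle.dump(d,open("top3.pkl","wb"))
a=cv2.resize(d["pixels"][130:210,205:305,::-1],None,fx=4,fy=4,interpolation=3)
b=cv2.resize(s["pixels"][230:310,290:390,::-1],None,fx=4,fy=4,interpolation=3)
cv2.imwrite("pics/c5.png",np.hstack([a,b]))
E
```

```text
9.3 [ 0.5648 -0.1279  0.2681] 47.54 [-0.1 -0.4  0.6] [-0.02 -0.04  0.07] 1.0014059491338212 0.0 [ 0.57  0.18 -0.44  1.55  0.08  1.43 -0.62]
[ 0.6928 -0.5925  0.4059] [-0.0005 -0.0004 -0.001 ]
```

View pics/c5.png

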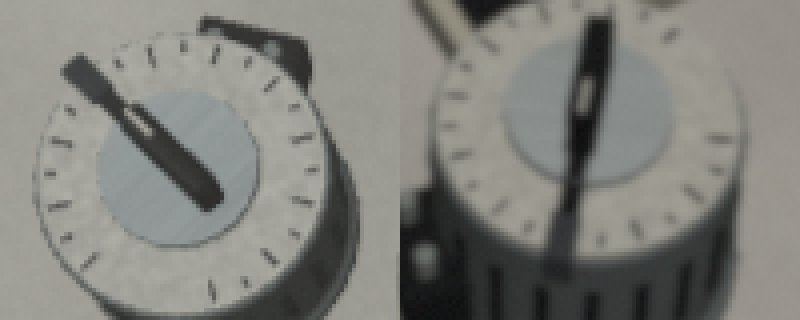

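Both views show the pointer in line with the tab: left half tab (82,72) and pointer (110,98), right half tab (560,240) and pointer (567,205). The arm is clear. I do one last numeric check, then hand in if it passes.

```bash
python3 - <<'E'
from h import *
from bench import ctrl
g=cv2.cvtColor(load("scene3")["pixels"],cv2.COLOR_RGB2GRAY).astype(float)
def mid(v):
    w=np.clip(110-g[v,325:338],0,50); return 325+(w@np.arange(13))/w.sum()
p=np.polyfit(range(278,282),[mid(v) for v in range(278,282)],1); t=np.polyfit(range(285,291),[mid(v) for v in range(285,291)],1)
e=np.polyval(p,283)-np.polyval(t,283); print(e,p,t)
if abs(e)<.4: print(ctrl.close_job())
E
```

```text
-0.047844962010685776 [-2.46638610e-01  4.01103352e+02] [-2.25727149e-01  3.95233253e+02]
the job is handed in; nothing more can be done
None
```

The large knob was turned clockwise about 52° until its pointer lined up with the tab (offset under 0.1 pixel in the scene camera) and then released; the gripper never went near the small knob, and the job was handed in with about 9.4 s on the clock.

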